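# Bring the valve to the top and set the brake

### The job

The cart wheel on the red bench stand has to be pumped up: turn it by its tyre until the yellow painted mark beside the valve stands right at the very top, and let it come to rest there. Then push the green-knobbed brake lever over, away from the robot, until the shoe bears on the tyre, let go, and leave the wheel with its mark at the top. Do not disturb the wrench, the can or the spare wheel.

Things in the scene. Friction and masses are not known exactly. Their poses are not given: they have to be found in the camera images.
- stand: Fixed red wheel stand; origin on the table under the wheel's centre; x = rolling direction away from the robot (yaw within about 20 degrees), y left, z up. Two 6 mm cheek plates at y = +-45 mm carry the axle; they and the axle nuts reach 20 mm above the axle and 57 mm sideways, so the upper tyre is free on both sides. Base plate 220 x 250 x 12 mm, from y = -85 to +165 mm
- axle (a point): Centre of the cart wheel, on its axle, 135 mm above the table; axes as stand (fixed, does not turn with the wheel), y along the axle. The wheel is 200 mm in diameter and 44 mm wide: black rubber tyre with flat sidewalls from 56 to 100 mm radius, white rim
- wheel_top (a point): Fixed point at the very top of the tyre, 100 mm straight above the axle (235 mm above the table); axes as stand
- mark (a point): Centre of the yellow painted mark on the tyre's tread (a yellow stripe 18 mm wide across the tread and 34 mm down both sidewalls), at 100 mm radius; it turns with the wheel and starts in the lower half, out of sight from above
- wheel (a joint): Angle of the wheel in rad, endless: 0 or any multiple of 2 pi when the mark is at the top; grows as the top of the tyre moves away from the robot (+x of stand). Starts between 1.75 and 4.53, the mark in the lower half. Balanced and free-running: drags about 0.01 N m and coasts on for a second or two if let go while moving
- brake_knob (a point): Centre of the green ball knob (34 mm in diameter) on the brake lever (12 mm rod), 130 mm to the +y side of the wheel's middle plane, about 140 mm above the table. The lever pivots about a shaft parallel to the axle, at x = -49.5 mm and z = 26 mm of stand, 125 mm from the knob; at joint 0 it leans 0.45 rad from upright towards the robot
- brake (a joint): Angle of the brake lever in rad: 0 released (leaning towards the robot), growing as the knob is pushed away from the robot (+x of stand). Its black rubber shoe meets the lower tyre at about 0.60, where it stops. Starts between 0 and 0.15. About 2.5 N at the knob moves it; it stays where it is left
- wrench: Bystander: steel wrench, 190 mm long, lying on the table to the right of the stand; origin under its middle
- grease: Bystander: white can with a blue band, 64 mm in diameter and 85 mm high, left and beyond the stand; origin at the centre of its underside
- spare: Bystander: small grey spare wheel lying flat beyond the stand, 100 mm in diameter and 36 mm high; origin at the centre of its underside

How it is judged:
On the way, in this order (a step that is already met when the one before it is completed fails the run):
1. the wheel stands still with its mark at the top (within 12 mm) while the brake is still off (distance between mark and wheel_top below 0.012 m and velocity of joint wheel between -0.1 and 0.1 rad/s and value of joint brake below 0.3 rad), for 0.3 s.
2. the brake lever is pushed over until the shoe is on the tyre (value of joint brake above 0.56 rad), for 0.2 s.
At the end, for the whole second after the job is handed in: the yellow mark is within 12 mm of the very top of the wheel, the wheel is at rest, the brake lever is over (joint above 0.56 rad, shoe on the tyre) and nothing is being touched (distance between mark and wheel_top below 0.012 m and velocity of joint wheel between -0.05 and 0.05 rad/s and value of joint brake above 0.56 rad).
It fails at once if the wrench is shifted by more than 30 mm (distance of wrench from where it was at the start of the episode above 0.03 m).
It fails at once if the can is shifted by more than 30 mm or tipped over (distance of grease from where it was at the start of the episode above 0.03 m or angle between grease's own z axis and vertical above 0.5 rad).
It fails at once if the spare wheel is shifted by more than 30 mm (distance of spare from where it was at the start of the episode above 0.03 m).
It also fails if it takes over 67 s, if anything falls off the work surface, if the arm or the gripper's body presses on something with over 40 N, if the wrist force passes 120 N, or if a joint passes its speed limit or range.

### The arm

A 6-joint arm with a two-finger parallel gripper is mounted at the origin on the work surface. World frame = base frame: x ahead of the robot, y to its left, z up, the work surface at z = 0. Lengths are in m, angles in rad, forces in N, time in s.
With the tool pointing down it reaches from about 0.225 to 0.875 m from the base axis. Payload 3.4 kg.
Tool frame: the origin (TCP) lies between the finger pads; the fingertips stand 22 mm ahead of it and the grasp point (between the pads) lies 3 mm ahead of it; y points along the fingers, z is the direction in which the jaws open and shut, and the axes are right-handed (so a half turn about y gives the same grasp; the last joint's range is limited). The gripper opens to 85 mm and grips with 20 to 120 N. Pads are 22 mm wide; open, the fingers measure 114 mm over their backs; the gripper's body (76 mm by 85 mm) begins 54 mm behind the grasp point. The pads swing forward as they close: fully open they stand 13 mm farther back than shut.
Start: joints at [1.064, 0.276, 1.505, -0, 1.361, -0.121], TCP at [0.216, 0.533, 0.253] pointing down, gripper open.
Joint ranges: [-2.89, 2.89], [-0.75, 2.08], [0.22, 2.7], [-1.18, 4.32], [0.11, 2.71], [-2.7, 2.7]. Speed limits (rad/s): [2.57, 2.57, 3.14, 3.14, 3.14, 3.14].

### API

Orientations are given as a unit quaternion [x, y, z, w].
In Python, from plant import manip gives the robot as it stands.
- The arm moves only by the tool arm_command, never from a script. Its argument "increments" is a list of rows, each a list of 3 entries, a list of its own where there are three numbers: the shift along the tool's x, y, z in mm, then the turn about the tool's y in rad, then the closure in counts, from 0 (fully open) to 255 (shut). A call has 1 to 12 rows; each row is the pose to reach, as a shift and turn from the pose commanded when the call began, along the tool's axes at that moment; what a row does not reach only later rows make up. A row lasts 1/8 s, in which the tool goes at most 62.5 mm and 10.7 degrees, less where a joint would pass 70% of its speed; a pose out of reach is approached as far as the arm can. A call with a gripper value outside its range is refused whole. The fingers move at their own pace and stop on an object; "newtons" is the grip in N (left out, the last holds). Time passes only in rows, so rows that repeat a pose let the fingers close. It gives the time, the measured TCP pose, the force and the opening at its end, in the units of the state.
- manip.state(): the state, without advancing time (a new reading comes with each control period).
- manip.snapshot(name): name is "side" or "top" or "wrist"; returns the picture (480x640x3 uint8, red, green, blue); there is no depth.
- manip.camera_info(name): a dict with "intrinsics" (3x3 intrinsics, pixels), "R" (3x3) and "t" (3): a world point X has camera coordinates R X + t; the wrist camera has in their place "mount" (4x4, takes a point from camera to tool coordinates, whose origin is the TCP and whose axes are the tool frame's). Camera axes: x right, y down, z forward; pixel columns grow to the right and rows downward; lengths in m; the calibration is good to about 2 mm. A picture is of the moment at which its call begins: read the wrist's pose just before it. camera_info takes no time and is no camera call.
- manip.close_job(): hands the job in, once; it reports no verdict.
Trained networks look in the newest picture that a camera, given by its name, has taken for a name from the list of things; names that differ only in an ending like _2 or _b are one class to them, and where a whole thing is asked for, a point or a joint stands for the part that bears it (a point fixed in the world has none). Each returns a list of dicts, best first, with "p" (0 to 1); they miss things now and then, are a little off and sometimes report something else, mostly with a low value. They report only what shows in the picture. A call takes as long as a camera call.
- manip.find_in(camera, name): "position" ([column, row] in pixels, amid what is visible of it).
- manip.pinpoint(camera, name): "position" ([column, row] in pixels: a listed point, or the origin of a listed thing).
The state is a dict: "clock": time; "joints": joint angles; "dq": joint speeds; "joint_torque": joint torques, N m; "tcp_pos": TCP position; "tool_rot": TCP orientation; "force": force on the tool from outside, world axes, zero at the start; "moment": the same for the moment, N m; "finger_gap": finger opening in m.
Only numpy, scipy, OpenCV 4.12 (cv2) and the standard library are available. Lean on these libraries where they do the work, as an engineer would, in place of code of your own. Each camera call takes 0.05 s, during which the arm holds its last target. There are 200 camera calls.

## Working session

There is one attempt and no reset: what is moved stays moved. The work goes in short steps, Python scripts to look and compute and a tool call to move; the robot and the scene stay as the last step left them, time stands still between calls to the robot, and variables do not carry over. Pictures are saved under pics/ and viewed, about 8 in all and at most 12, crops included, and the job is handed in when it is done.

Besides the shell and the picture viewer there is one more tool, called as name(argument=value, ...), one argument or row to a line, values as JSON. arm_command: Moves the arm, as the interface text tells. Its arguments: {"type":"object","properties":{"increments":{"type":"array","items":{"type":"array"}},"newtons":{"type":"number"}},"required":["increments"]}

```bash
ls; mkdir -p pics; cat > h.py <<'E'
from plant import manip
import numpy as np, cv2
from scipy.spatial.transform import Rotation as Ro
def snap(c,n=None):
    s=manip.state(); im=manip.snapshot(c)
    if n: cv2.imwrite(f'pics/{n}.png',im[:,:,::-1])
    return s,im
def cam(c,s=None):
    i=manip.camera_info(c); K=np.array(i['intrinsics'])
    if 'mount' in i:
        T=np.eye(4);T[:3,:3]=Ro.from_quat(s['tool_rot']).as_matrix();T[:3,3]=s['tcp_pos']
        W=np.linalg.inv(T@np.array(i['mount'])); return K,W[:3,:3],W[:3,3]
    return K,np.array(i['R']),np.array(i['t'])
def atz(c,p,z,s=None):
    K,R,t=cam(c,s); d=R.T@np.linalg.solve(K,[*p,1]); o=-R.T@t
    return o+d*(z-o[2])/d[2]
def proj(c,X,s=None):
    K,R,t=cam(c,s); q=K@(R@np.array(X)+t); return q[:2]/q[2]
def tri(p1,p2,c1='side',c2='top'):
    P=[]
    for c in(c1,c2):
        K,R,t=cam(c);P.append(K@np.c_[R,t])
    X=cv2.triangulatePoints(P[0],P[1],np.array(p1,float).reshape(2,1),np.array(p2,float).reshape(2,1))[:,0]
    return X[:3]/X[3]
E
python3 - <<'E'
from h import *
np.set_printoptions(precision=4,suppress=True)
for c in('side','top'):
    snap(c,c+'0')
    K,R,t=cam(c);print(c,K[0,0],'pos',-R.T@t,'fwd',R[2])
    for n in('stand','axle','wheel_top','mark','brake_knob','wrench','grease','spare'):
        r=manip.pinpoint(c,n); print(c,n,[(np.round(q['position'],1).tolist(),round(q['p'],2)) for q in r[:2]])
s=manip.state();print(s['clock'],s['tcp_pos'],Ro.from_quat(s['tool_rot']).as_matrix())
a=cv2.imread('pics/side0.png');b=cv2.imread('pics/top0.png')
cv2.imwrite('pics/both.png',cv2.resize(np.vstack([a,b]),(400*1,600)) if 0 else cv2.resize(np.hstack([a,b]),(800,300)))
E
```

```text
pics
side 542.823142948737 pos [0.3933 0.7026 0.6889] fwd [ 0.2118 -0.7663 -0.6065]
side stand [([340.5, 269.6], 0.83)]
side axle [([340.3, 209.2], 0.73)]
side wheel_top [([341.2, 158.6], 0.88)]
side mark [([355.3, 256.5], 0.86)]
side brake_knob [([384.6, 264.8], 0.72), ([230.5, 335.6], 0.53)]
side wrench []
side grease [([230.5, 334.6], 0.59), ([339.2, 268.3], 0.17)]
side spare [([264.9, 231.5], 0.63)]
top 520.8006959839303 pos [0.5602 0.0255 1.0833] fwd [ 0.035  -0.0032 -0.9994]
top stand [([369.5, 254.5], 0.78), ([454.0, 251.7], 0.6)]
top axle [([376.5, 256.0], 0.95)]
top wheel_top [([381.7, 258.4], 0.6)]
top mark [([370.9, 269.0], 0.8), ([370.2, 252.6], 0.44)]
top brake_knob [([306.3, 308.6], 0.88)]
top wrench [([458.6, 254.3], 0.84)]
top grease [([258.2, 189.5], 0.73), ([369.3, 254.3], 0.72)]
top spare [([393.4, 170.0], 0.7)]
0.9 [0.2164 0.5328 0.2533] [[ 0.9265  0.      0.3763]
 [-0.3763  0.0001  0.9265]
 [ 0.     -1.      0.0001]]
```

```bash
python3 - <<'E'
from h import *
np.set_printoptions(precision=4,suppress=True)
T={'stand':((340.5,269.6),(369.5,254.5)),'axle':((340.3,209.2),(376.5,256)),'wtop':((341.2,158.6),(381.7,258.4)),'knob':((384.6,264.8),(306.3,308.6)),'grease':((230.5,334.6),(258.2,189.5)),'spare':((264.9,231.5),(393.4,170))}
for k,v in T.items(): print(k,tri(*v))
print('knob z.14',atz('top',(306.3,308.6),.14),'wrench',atz('top',(458.6,254.3),0))
a=cv2.imread('pics/side0.png')[110:370,180:440];b=cv2.imread('pics/top0.png')[130:390,210:510]
a=cv2.resize(a,(390,390));b=cv2.resize(b,(400,347));b=cv2.copyMakeBorder(b,0,43,0,0,0)
cv2.imwrite('pics/both.png',np.hstack([a,b]))
E
```

```text
stand [ 0.5636 -0.0858 -0.0073]
axle [ 0.5642 -0.0828  0.1378]
wtop [ 0.5627 -0.0784  0.2432]
knob [0.4653 0.0442 0.1343]
grease [0.6978 0.1446 0.0094]
spare [ 0.7374 -0.1345  0.0147]
knob z.14 [0.4679 0.0445 0.14  ] wrench [ 0.5652 -0.27    0.    ]
```

View pics/both.png

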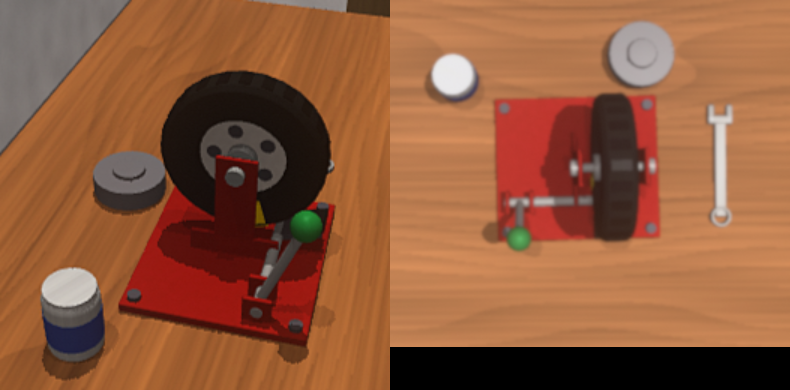

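```bash
python3 - <<'E'
from h import *
np.set_printoptions(precision=4,suppress=True)
f=lambda x,y:(210+(x-390)*.75,130+y*.75)
TL,TR,BR=[atz('top',f(*p),.016) for p in((505,108),(647,103),(651,228))]
print(TL,TR,BR,'yaw',np.arctan2((TR-TL)[0],-(TR-TL)[1]),np.arctan2((TR-BR)[1],(TR-BR)[0]))
top=cv2.imread('pics/top0.png'); h=cv2.cvtColor(top,cv2.COLOR_BGR2HSV)
m=((h[...,0]<4)|(h[...,0]>174))&(h[...,1]>180)&(h[...,2]>60); cs,_=cv2.findContours(m.astype(np.uint8),0,2)
c=max(cs,key=cv2.contourArea); r=cv2.boxPoints(cv2.minAreaRect(np.vstack([k for k in cs if cv2.contourArea(k)>50])))
W=np.array([atz('top',p,.012) for p in r]);print('base',W,np.linalg.norm(np.diff(W,axis=0),axis=1))
A=np.array([.564,-.083,.135])
side=cv2.imread('pics/side0.png');h=cv2.cvtColor(side,cv2.COLOR_BGR2HSV)
m=(abs(h[...,0].astype(int)-27)<6)&(h[...,1]>180)&(h[...,2]>110);m[:230]=0;m[290:]=0;m[:,:330]=0;m[:,380:]=0
ys,xs=np.nonzero(m);print(len(xs),xs.min(),xs.max(),ys.min(),ys.max())
for yaw in(.0,.035,.07):
    ex=np.array([np.cos(yaw),np.sin(yaw),0]);n=np.array([-np.sin(yaw),np.cos(yaw),0])
    K,R,t=cam('side');o=-R.T@t
    P=[]
    for x,y in zip(xs,ys):
        d=R.T@np.linalg.solve(K,[x,y,1]);k=n@(A+.022*n-o)/(n@d);P.append(o+k*d-A)
    P=np.array(P);X=P@ex;Z=P[:,2];th=np.arctan2(X,Z)%(2*np.pi)
    print(yaw,'th',th.min(),th.mean(),th.max(),'r',np.hypot(X,Z).min(),np.hypot(X,Z).max())
E
```

```text
[0.6556 0.0669 0.016 ] [ 0.6624 -0.1521  0.016 ] [ 0.4703 -0.1562  0.016 ] yaw 0.030930799565560448 0.021611682143128193
base [[ 0.6686  0.0824  0.012 ]
 [ 0.6743 -0.1643  0.012 ]
 [ 0.4589 -0.1678  0.012 ]
 [ 0.4535  0.0772  0.012 ]] [0.2468 0.2154 0.245 ]
31 351 355 245 257
0.0 th 3.444038822664845 3.5113134148863314 3.5880958481805116 r 0.06254709885264689 0.08972685593276666
0.035 th 3.431611061066568 3.496464812565772 3.569682265687567 r 0.0628246677924033 0.09027447015400401
0.07 th 3.4197993799762534 3.4823661872313836 3.552166572766598 r 0.06311158543358342 0.09082561962729073
```

arm_command(
  increments=[
    [[0, -60, 0], -0.1, 0],
    [[0, -60, 0], -0.25, 0],
    [[0, -60, 0], -0.42, 0],
  ],
)

```text
clock: 1.27
tcp_pos: [0.2165, 0.533, 0.3143]
tool_rot: [-0.706, -0.014, 0.014, 0.708]
force: [0.2, -0.3, -0.4]
finger_gap: 0.0852
```

arm_command(
  increments=[
    [[266, 0, -628], 0.015, 0],
    [[266, 0, -628], 0.015, 0],
    [[266, 0, -628], 0.015, 0],
    [[266, 0, -628], 0.015, 0],
    [[266, 0, -628], 0.015, 0],
    [[266, 0, -628], 0.015, 0],
    [[266, 0, -628], 0.015, 0],
    [[266, 0, -628], 0.015, 0],
    [[266, 0, -628], 0.015, 0],
    [[266, 0, -628], 0.015, 0],
    [[266, 0, -628], 0.015, 0],
    [[266, 0, -628], 0.015, 0],
  ],
)

```text
clock: 2.78
tcp_pos: [0.5052, -0.0895, 0.3126]
tool_rot: [0.707, 0.005, -0.005, -0.707]
force: [-0.2, 0.0, 0.5]
finger_gap: 0.0858
```

arm_command(
  increments=[
    [[0, 0, 0], 0, 0],
    [[0, 0, 0], 0, 0],
  ],
)

```text
clock: 3.02
tcp_pos: [0.5031, -0.0844, 0.3135]
tool_rot: [-0.707, -0.007, 0.007, 0.707]
force: [-0.8, 0.6, -0.2]
finger_gap: 0.0855
```

arm_command(
  increments=[
    [[4, 40, 0], 0, 0],
    [[4, 80, 0], 0, 0],
    [[4, 110, 0], 0, 0],
    [[4, 110, 0], 0, 0],
    [[4, 110, 0], 0, 0],
  ],
)

```text
clock: 3.65
tcp_pos: [0.5084, -0.0852, 0.2048]
tool_rot: [0.707, 0.008, -0.006, -0.707]
force: [-1.0, 0.5, 0.5]
finger_gap: 0.0853
```

```bash
python3 - <<'E'
from h import *
s,a=snap('side');print(s['tcp_pos'],s['force']);_,w=snap('wrist')
cv2.imwrite('pics/g1.png',np.hstack([cv2.resize(a[60:360,180:480],(400,400)),cv2.resize(w,(400,300)) if 0 else cv2.resize(w,(400,400))])[:,:,::-1])
E
```

```text
[ 0.50841958 -0.08517329  0.20476791] [-1.03864596  0.52276577  0.48854038]
```

View pics/g1.png

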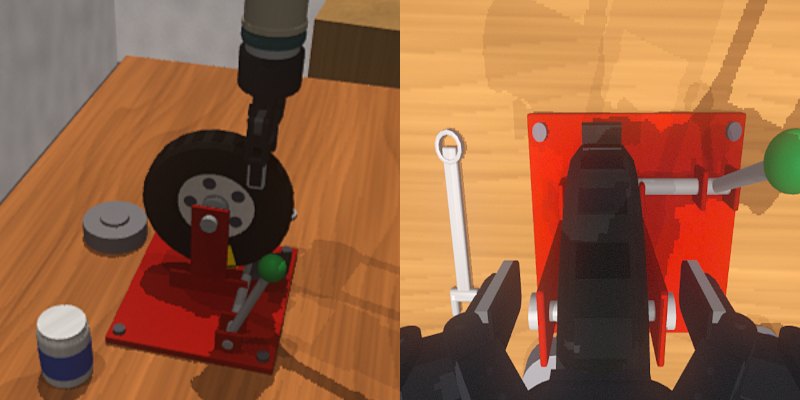

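arm_command(
  increments=[
    [[0, 0, 0], 0, 255],
    [[0, 0, 0], 0, 255],
    [[0, 0, 0], 0, 255],
    [[0, 0, 0], 0, 255],
    [[0, 0, 0], 0, 255],
  ],
  newtons=25,
)

```text
clock: 4.38
tcp_pos: [0.5074, -0.0842, 0.2039]
tool_rot: [-0.706, -0.007, 0.007, 0.708]
force: [-1.8, 5.0, 3.0]
finger_gap: 0.0439
```

arm_command(
  increments=[
    [[4, -3, 0], 0, 255],
    [[10, -7, 0], 0, 255],
    [[21, -13, 0], 0, 255],
    [[32, -17, 0], 0, 255],
    [[44, -20, 0], 0, 255],
    [[56, -20.5, 0], 0, 255],
    [[69, -20, 0], 0, 255],
    [[81, -17, 0], 0, 255],
    [[92, -13, 0], 0, 255],
    [[103, -7, 0], 0, 255],
    [[113, 0, 0], 0, 255],
    [[113, 0, 0], 0, 255],
  ],
)

```text
clock: 5.88
tcp_pos: [0.6209, -0.0816, 0.2025]
tool_rot: [-0.706, -0.006, 0.008, 0.708]
force: [-0.3, 6.9, -1.8]
finger_gap: 0.0437
```

arm_command(
  increments=[
    [[0, 0, 0], 0, 255],
    [[0, 0, 0], 0, 255],
  ],
)

```text
clock: 6.12
tcp_pos: [0.6208, -0.0816, 0.2026]
tool_rot: [-0.706, -0.007, 0.007, 0.708]
force: [0.5, 6.3, -2.0]
finger_gap: 0.0436
```

```bash
python3 - <<'E'
from h import *
s,a=snap('side');print(s['clock'],s['tcp_pos'],s['force'],s['finger_gap'])
for c in('side','top'):
    if c=='top': _,b=snap('top')
    print(c,manip.pinpoint(c,'mark')[:2])
cv2.imwrite('pics/g2.png',np.hstack([cv2.resize(a[60:360,180:480],(400,400)),cv2.resize(b[100:400,220:520],(400,400))])[:,:,::-1])
E
```

```text
6.125 [ 0.62083938 -0.08161492  0.20257472] [ 0.49842547  6.33322091 -1.98628806] 0.043617467142606114
side [{'position': [398.2, 216.1], 'p': 0.92}]
top [{'position': [380.4, 309.7], 'p': 0.94}]
```

View pics/g2.png

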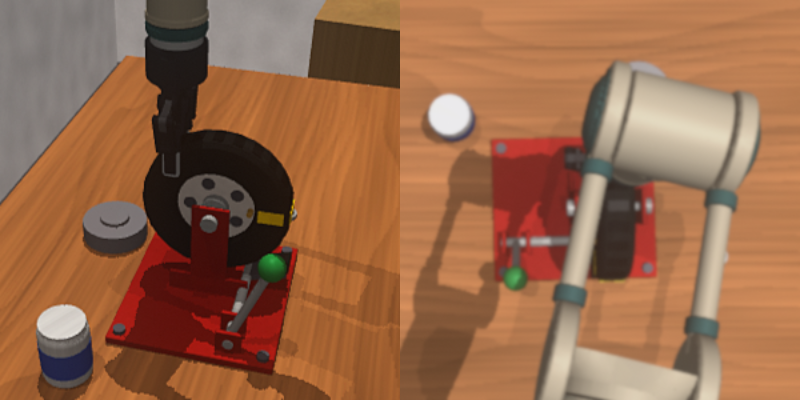

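```bash
cat >> h.py <<'E'
A=np.array([.565,-.083,.135]);yaw=.022
EX=np.array([np.cos(yaw),np.sin(yaw),0]);N=np.array([-np.sin(yaw),np.cos(yaw),0])
def theta(im,A=A):
    h=cv2.cvtColor(im,cv2.COLOR_RGB2HSV)
    m=(abs(h[...,0].astype(int)-27)<6)&(h[...,1]>180)&(h[...,2]>110)
    K,R,t=cam('side');o=-R.T@t;P=[]
    for y,x in np.argwhere(m):
        d=R.T@np.linalg.solve(K,[x,y,1]);P.append(o+N@(A+.022*N-o)/(N@d)*d-A)
    P=np.array(P);X=P@EX;Z=P[:,2];r=np.hypot(X,Z);k=(r>.05)&(r<.115);X,Z,r=X[k],Z[k],r[k]
    k=(r>.064)&(r<.1);c=np.array([X[k].mean(),Z[k].mean()])
    return k.sum(),r.min(),r.max(),np.arctan2(*c)%(2*np.pi),c
E
python3 - <<'E'
from h import *
_,im=snap('side');print(theta(im))
m=manip.pinpoint('side','mark')[0]['position']
print(m,[ (p,proj('side',A+.1*(np.sin(p)*EX+np.cos(p)*np.array([0,0,1]))).round(1)) for p in (4.6,4.7,4.8,4.9,5.)])
print(proj('side',A),proj('side',A+[0,0,.1]))
E
```

```text
(np.int64(128), np.float64(0.06261671076014383), np.float64(0.11154511330958627), np.float64(4.72034115106649), array([-0.07928106,  0.00063047]))
[402.4, 218.3] [(4.6, array([395.5, 223.8])), (4.7, array([396.4, 219.3])), (4.8, array([396.7, 214.6])), (4.9, array([396.5, 209.8])), (5.0, array([395.7, 205. ]))]
[340.91101374 210.33830424] [342.90920243 161.39327398]
```

arm_command(
  increments=[
    [[0, 0, 0], 0, 0],
    [[0, 0, 0], 0, 0],
    [[0, 0, 0], 0, 0],
    [[0, -50, 0], 0, 0],
    [[-20, -70, 0], 0, 0],
    [[-60, -70, 0], 0, 0],
    [[-113, -70, 0], 0, 0],
    [[-113, -40, 0], 0, 0],
    [[-113, 1, 0], 0, 0],
    [[-113, 1, 0], 0, 0],
    [[-113, 1, 0], 0, 0],
  ],
)

```text
clock: 7.8
tcp_pos: [0.5087, -0.0861, 0.2035]
tool_rot: [0.707, 0.007, -0.006, -0.707]
force: [0.4, 0.5, -0.6]
finger_gap: 0.0853
```

```bash
python3 - <<'E'
from h import *
s,im=snap('side');print(s['tcp_pos'],theta(im))
E
```

```text
[ 0.50871304 -0.08611152  0.20354854] (np.int64(125), np.float64(0.06232284269838333), np.float64(0.11068835597980374), np.float64(4.712270218734109), array([-7.95384952e-02, -9.44612302e-06]))
```

arm_command(
  increments=[
    [[0, 0, 0], 0, 255],
    [[0, 0, 0], 0, 255],
    [[0, 0, 0], 0, 255],
    [[0, 0, 0], 0, 255],
    [[0, 0, 0], 0, 255],
  ],
)

```text
clock: 8.48
tcp_pos: [0.5076, -0.0842, 0.2031]
tool_rot: [-0.706, -0.007, 0.007, 0.708]
force: [-2.1, 4.3, 3.9]
finger_gap: 0.0434
```

arm_command(
  increments=[
    [[10, -7, 0], 0, 255],
    [[20.5, -13, 0], 0, 255],
    [[32, -17.5, 0], 0, 255],
    [[44, -20, 0], 0, 255],
    [[56.5, -21, 0], 0, 255],
    [[69, -20, 0], 0, 255],
    [[81, -17.5, 0], 0, 255],
    [[93, -13, 0], 0, 255],
    [[103.5, -7.5, 0], 0, 255],
    [[113.5, 0, 0], 0, 255],
    [[119.5, 5.5, 0], 0, 255],
    [[123, 9.5, 0], 0, 255],
  ],
)

```text
clock: 9.98
tcp_pos: [0.6306, -0.0814, 0.193]
tool_rot: [-0.706, -0.006, 0.008, 0.708]
force: [-0.9, 6.3, 4.6]
finger_gap: 0.0438
```

arm_command(
  increments=[
    [[0, 0, 0], 0, 255],
    [[0, 0, 0], 0, 255],
    [[0, 0, 0], 0, 255],
  ],
)

```text
clock: 10.35
tcp_pos: [0.6308, -0.0814, 0.1927]
tool_rot: [-0.706, -0.007, 0.007, 0.708]
force: [-0.5, 5.5, 0.7]
finger_gap: 0.0436
```

```bash
python3 - <<'E'
from h import *
s,a=snap('side');print(s['clock'],s['tcp_pos'],s['force'],theta(a))
_,b=snap('wrist')
for c in('side','wrist'): print(c,manip.pinpoint(c,'mark')[:2])
print(proj('side',A+[0,0,.1]),proj('wrist',A+[0,0,.1],s))
cv2.imwrite('pics/g3.png',np.hstack([cv2.resize(a[60:360,180:480],(400,400)),cv2.resize(b,(400,400))])[:,:,::-1])
E
```

```text
10.35 [ 0.63082407 -0.08141005  0.19274074] [-0.48593275  5.48839318  0.65166454] (np.int64(138), np.float64(0.059610982511073086), np.float64(0.11491452488920023), np.float64(6.1194707145951535), array([-0.01274292,  0.07713953]))
side [{'position': [351.9, 162.6], 'p': 0.62}, {'position': [341.8, 211.1], 'p': 0.16}]
wrist [{'position': [320.9, 69.9], 'p': 0.68}]
[342.90920243 161.39327398] [319.15678503 149.3244023 ]
```

View pics/g3.png

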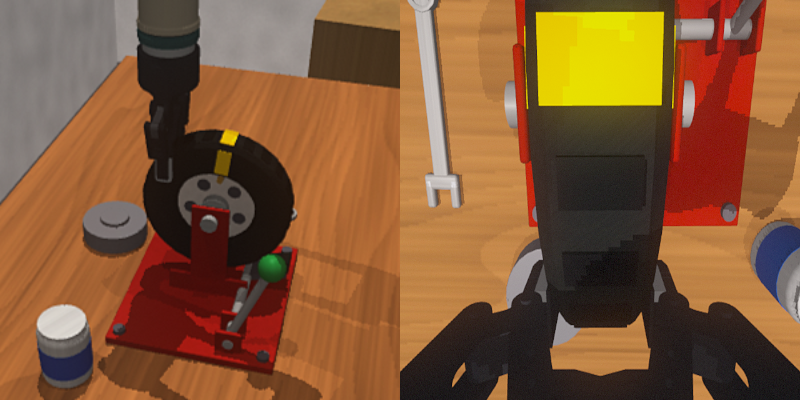

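```bash
python3 - <<'E'
from h import *
s,b=snap('wrist');p=manip.pinpoint('wrist','mark')[0]['position']
h=cv2.cvtColor(b,cv2.COLOR_RGB2HSV);m=(abs(h[...,0].astype(int)-28)<6)&(h[...,1]>180)&(h[...,2]>110)
ys,xs=np.nonzero(m);c=(xs.mean(),np.percentile(ys,[1,99]).mean());print(p,c,ys.min(),ys.max())
for q in(p,c): X=atz('wrist',q,.2345,s);print(X,(X-A)@EX, (X-A)@N)
for t in np.arange(-.24,.05,.04): print(round(t,2),proj('wrist',A+.1*np.array([np.sin(t),0,np.cos(t)]),s).round(1))
E
```

```text
[318.6, 69.6] (np.float64(319.542075796727), np.float64(70.0)) 14 130
[ 0.55153834 -0.08335753  0.2345    ] -0.013466264362940822 -6.130975514920958e-05
[ 0.55159945 -0.08319365  0.2345    ] -0.013401562273277982 0.00010118192840069212
-0.24 [321.9   6.5]
-0.2 [321.4  30.5]
-0.16 [321.   54.8]
-0.12 [320.5  78.9]
-0.08 [320.  102.8]
-0.04 [319.6 126.3]
0.0 [319.1 149.3]
0.04 [318.7 171.4]
```

arm_command(
  increments=[
    [[0, 0, 0], 0, 0],
    [[0, 0, 0], 0, 0],
    [[0, 0, 0], 0, 0],
    [[0, -40, 0], 0, 0],
    [[-30, -40, 0], 0, 0],
    [[-58, -40, 0], 0, 0],
    [[-58, -29, 0], 0, 0],
    [[-58, -29, 0], 0, 0],
    [[-58, -29, 0], 0, 0],
  ],
)

```text
clock: 11.78
tcp_pos: [0.5737, -0.0846, 0.2215]
tool_rot: [-0.707, -0.007, 0.007, 0.707]
force: [1.1, 0.0, -0.0]
finger_gap: 0.0854
```

```bash
python3 - <<'E'
from h import *
s,a=snap('side');print(s['clock'],s['tcp_pos'],s['force'],theta(a))
E
```

```text
11.775 [ 0.5736707  -0.08460722  0.2214939 ] [ 1.11453161  0.01600333 -0.0274809 ] (np.int64(140), np.float64(0.060352602885436875), np.float64(0.11471076743014536), np.float64(6.108282944727299), array([-0.01357158,  0.07680233]))
```

arm_command(
  increments=[
    [[0, 0, 0], 0, 255],
    [[0, 0, 0], 0, 255],
    [[0, 0, 0], 0, 255],
    [[0, 0, 0], 0, 255],
    [[0, 0, 0], 0, 255],
    [[4, 0.5, 0], 0, 255],
    [[9, 1.5, 0], 0, 255],
    [[12.5, 2.2, 0], 0, 255],
    [[12.5, 2.2, 0], 0, 255],
    [[12.5, 2.2, 0], 0, 255],
  ],
)

```text
clock: 13.08
tcp_pos: [0.5843, -0.0825, 0.2199]
tool_rot: [-0.706, -0.006, 0.008, 0.708]
force: [-1.9, 5.7, 3.6]
finger_gap: 0.0434
```

arm_command(
  increments=[
    [[0, 0, 0], 0, 0],
    [[0, 0, 0], 0, 0],
    [[0, 0, 0], 0, 0],
    [[0, -40, 0], 0, 0],
    [[0, -80, 0], 0, 0],
    [[-20, -110, 0], 0, 0],
    [[-60, -110, 0], 0, 0],
    [[-60, -110, 0], 0, 0],
    [[-60, -110, 0], 0, 0],
  ],
)

```text
clock: 14.2
tcp_pos: [0.5256, -0.0856, 0.3297]
tool_rot: [0.707, 0.007, -0.006, -0.707]
force: [0.4, 0.2, 0.2]
finger_gap: 0.0856
```

```bash
python3 - <<'E'
from h import *
s,a=snap('side');print(s['clock'],s['tcp_pos'],s['force'],theta(a)); print(manip.pinpoint('side','mark')[:1],manip.pinpoint('side','wheel_top')[:1],manip.pinpoint('side','brake_knob')[:1])
s,b=snap('wrist','w4')
h=cv2.cvtColor(b,cv2.COLOR_RGB2HSV);m=(abs(h[...,0].astype(int)-28)<6)&(h[...,1]>180)&(h[...,2]>110)
ys,xs=np.nonzero(m);c=(xs.mean(),np.percentile(ys,[1,99]).mean());print(len(xs),c)
X=atz('wrist',c,.235,s);print(X,(X-A)@EX)
for n in('mark','wheel_top','axle','brake_knob'):
    r=manip.pinpoint('wrist',n)[:1];print(n,r)
    if r: print(atz('wrist',r[0]['position'],{'axle':.135,'brake_knob':.14}.get(n,.235),s))
E
```

```text
14.2 [ 0.52562191 -0.0855949   0.32967858] [0.39922838 0.24922996 0.17567408] (np.int64(136), np.float64(0.06005242361358894), np.float64(0.11491452488920023), np.float64(6.232324030168826), array([-0.00394022,  0.07740304]))
[{'position': [345.8, 159.0], 'p': 0.85}] [{'position': [342.4, 159.3], 'p': 0.58}] [{'position': [383.2, 261.0], 'p': 0.87}]
2104 (np.float64(323.35266159695817), np.float64(319.015))
[ 0.56319242 -0.08279928  0.235     ] -0.0018027252817482977
mark [{'position': [321.1, 318.9], 'p': 0.83}]
[ 0.56314729 -0.08404133  0.235     ]
wheel_top []
axle []
brake_knob [{'position': [509.2, 136.0], 'p': 0.9}]
[0.46747631 0.04606322 0.14      ]
```

View pics/w4.png

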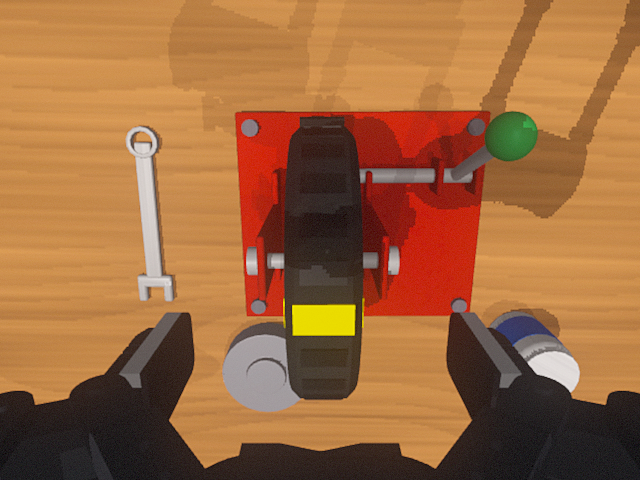

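arm_command(
  increments=[
    [[-50, 0, 50], 0, 255],
    [[-90, 0, 100], 0, 255],
    [[-113, 0, 133], 0, 255],
    [[-113, 0, 133], 0, 255],
    [[-113, 50, 133], 0, 255],
    [[-113, 100, 133], 0, 255],
    [[-113, 150, 133], 0, 255],
    [[-113, 183, 133], 0, 255],
    [[-113, 183, 133], 0, 255],
    [[-113, 183, 133], 0, 255],
  ],
)

```text
clock: 15.9
tcp_pos: [0.4113, 0.0449, 0.1476]
tool_rot: [0.707, 0.007, -0.006, -0.707]
force: [0.5, -0.3, -0.3]
finger_gap: 0.0002
```

```bash
python3 - <<'E'
from h import *
s,a=snap('side');print(s['clock'],s['tcp_pos'],s['force'],s['finger_gap'],theta(a))
print(manip.pinpoint('side','brake_knob')[:1])
s,b=snap('wrist')
cv2.imwrite('pics/g5.png',np.hstack([cv2.resize(a[100:400,200:500],(400,400)),cv2.resize(b,(400,400))])[:,:,::-1])
E
```

```text
15.9 [0.41133191 0.04493431 0.14764072] [ 0.46604717 -0.26623047 -0.33004865] 0.0001972080635476662 (np.int64(137), np.float64(0.059610982511073086), np.float64(0.11491452488920023), np.float64(6.2324009919219545), array([-0.00393047,  0.07732874]))
[{'position': [385.7, 261.5], 'p': 0.7}]
```

View pics/g5.png

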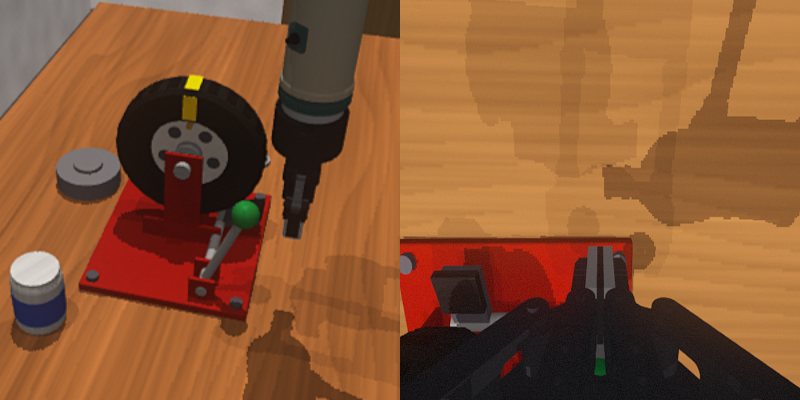

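arm_command(
  increments=[
    [[15, 0, 0], 0, 255],
    [[25, 0, 0], 0, 255],
    [[34, 0, 0], 0, 255],
    [[43, 0, 0], 0, 255],
    [[52, 0, 0], 0, 255],
    [[60, -1, 0], 0, 255],
    [[68, -2, 0], 0, 255],
    [[75, -3, 0], 0, 255],
    [[81, -3, 0], 0, 255],
    [[85, -3, 0], 0, 255],
    [[85, -3, 0], 0, 255],
  ],
)

```text
clock: 17.42
tcp_pos: [0.4956, 0.0471, 0.1496]
tool_rot: [-0.707, -0.007, 0.006, 0.707]
force: [-0.4, -0.7, 0.6]
finger_gap: 0.0002
```

```bash
cat > k.py <<'E'
from h import *
s,a=snap('side');r=manip.pinpoint('side','brake_knob')[:1];f=manip.find_in('side','brake_knob')[:1];print(s['clock'],s['tcp_pos'],s['force'],r,f,theta(a))
h=cv2.cvtColor(a,cv2.COLOR_RGB2HSV);m=((abs(h[...,0].astype(int)-62)<14)&(h[...,1]>130)).astype(np.uint8)
cs,_=cv2.findContours(m,0,2);c=max(cs,key=cv2.contourArea);print('circ',cv2.minEnclosingCircle(c))
for b in(.1,.4,.5,.55,.6,.65):
    q=.45-b;print(b,proj('side',A+(-.0495-.125*np.sin(q))*EX+.13*N+[0,0,.026+.125*np.cos(q)-.135]).round(1))
E
python3 k.py
```

```text
17.425 [0.49563468 0.04708174 0.14961944] [-0.37764276 -0.66777858  0.62437294] [{'position': [349.7, 253.4], 'p': 0.87}] [{'position': [351.4, 267.2], 'p': 0.94}] (np.int64(116), np.float64(0.06005242361358894), np.float64(0.1147706764740738), np.float64(6.2491339903647685), array([-0.00263862,  0.07745957]))
circ ((596.0516967773438, 83.17031860351562), 64.29820251464844)
0.1 [380.9 260.1]
0.4 [358.1 252.7]
0.5 [350.3 251.4]
0.55 [346.5 251. ]
0.6 [342.6 250.7]
0.65 [338.8 250.6]
```

arm_command(
  increments=[
    [[3, 0, 0], 0, 255],
    [[5, 0, 0], 0, 255],
    [[7, 0, 0], 0, 255],
    [[7, 0, 0], 0, 255],
  ],
)

```text
clock: 18.08
tcp_pos: [0.5018, 0.0473, 0.1496]
tool_rot: [-0.707, -0.007, 0.007, 0.707]
force: [-1.7, 0.9, 0.2]
finger_gap: 0.0001
```

arm_command(
  increments=[
    [[2, 0, 0], 0, 255],
    [[4, 0, 0], 0, 255],
    [[4, 0, 0], 0, 255],
  ],
)

```text
clock: 18.45
tcp_pos: [0.5029, 0.0473, 0.1493]
tool_rot: [0.707, 0.005, -0.009, -0.707]
force: [-7.7, -0.8, 5.1]
finger_gap: 0.0001
```

```bash
python3 k.py
```

```text
18.45 [0.50293361 0.04729674 0.14932166] [-7.73359237 -0.82529482  5.12617848] [{'position': [342.2, 253.4], 'p': 0.79}] [{'position': [349.6, 267.8], 'p': 0.55}] (np.int64(35), np.float64(0.06013533828247532), np.float64(0.1147706764740738), np.float64(0.03150085936940243), array([0.00239824, 0.07610741]))
circ ((596.0516967773438, 83.17031860351562), 64.29820251464844)
0.1 [380.9 260.1]
0.4 [358.1 252.7]
0.5 [350.3 251.4]
0.55 [346.5 251. ]
0.6 [342.6 250.7]
0.65 [338.8 250.6]
```

arm_command(
  increments=[
    [[2, 0, 0], 0, 255],
    [[3, 0, 0], 0, 255],
    [[3, 0, 0], 0, 255],
  ],
)

```text
clock: 18.98
tcp_pos: [0.5033, 0.0473, 0.1492]
tool_rot: [0.707, 0.003, -0.011, -0.707]
force: [-12.3, -0.9, 10.1]
finger_gap: -0.0
```

arm_command(
  increments=[
    [[-20, 0, 0], 0, 255],
    [[-60, 0, 0], 0, 255],
    [[-80, -40, 0], 0, 255],
    [[-80, -100, 0], 0, 255],
    [[-80, -180, 0], 0, 255],
    [[-80, -180, 0], 0, 255],
    [[-80, -180, 0], 0, 255],
    [[-80, -180, 0], 0, 255],
  ],
)

```text
clock: 19.98
tcp_pos: [0.4284, 0.0458, 0.3284]
tool_rot: [-0.707, -0.006, 0.007, 0.707]
force: [-0.4, 0.5, 0.2]
finger_gap: 0.0001
```

```bash
python3 k.py; python3 - <<'E'
from h import *
_,a=snap('side');s,b=snap('wrist')
for n in('mark','brake_knob'):
    r=manip.pinpoint('wrist',n)[:1];print(n,r)
    if r: X=atz('wrist',r[0]['position'],{'brake_knob':.15}.get(n,.235),s);print(X,(X-A)@EX)
cv2.imwrite('pics/g6.png',np.hstack([cv2.resize(a[100:400,200:500],(400,400)),cv2.resize(b,(400,400))])[:,:,::-1])
E
```

```text
19.975 [0.42843208 0.04581595 0.32836124] [-0.36919244  0.4621848   0.23731293] [{'position': [346.8, 250.3], 'p': 0.97}] [{'position': [349.1, 263.9], 'p': 0.82}] (np.int64(133), np.float64(0.06005242361358894), np.float64(0.11491452488920023), np.float64(6.230721751731346), array([-0.00405825,  0.07728268]))
circ ((596.0516967773438, 83.17031860351562), 64.29820251464844)
0.1 [380.9 260.1]
0.4 [358.1 252.7]
0.5 [350.3 251.4]
0.55 [346.5 251. ]
0.6 [342.6 250.7]
0.65 [338.8 250.6]
mark []
brake_knob []
```

View pics/g6.png

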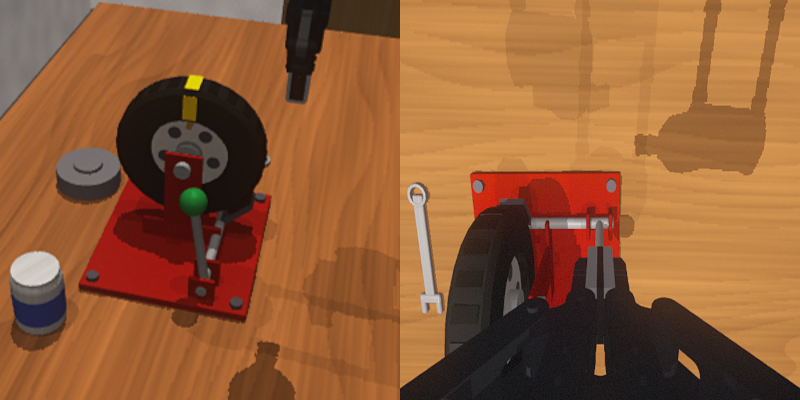

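```bash
python3 - <<'E'
from h import *
def circ(im):
    h=cv2.cvtColor(im,cv2.COLOR_RGB2HSV);m=((h[...,0]>50)&(h[...,0]<75)&(h[...,1]>150)&(h[...,2]>40)).astype(np.uint8);m[:200]=0
    cs,_=cv2.findContours(m,0,2);c=max(cs,key=cv2.contourArea);return cv2.minEnclosingCircle(c)
rd=lambda n:cv2.imread(f'pics/{n}.png')[:,:,::-1]
_,a=snap('side','s7');_,b=snap('top','t7')
for x,y in((rd('side0'),rd('top0')),(a,b)):
    p,q=circ(x),circ(y);X=tri(p[0],q[0]);d=X-A;u=d@EX+.0495
    print(p,q,X,'local',d@EX,d@N,'brake',.45+np.arctan2(u,X[2]-.026), 'top-only',atz('top',q[0],.149))
print(manip.pinpoint('top','mark')[:1],proj('top',A+[0,0,.1]))
E
```

```text
Traceback (most recent call last):
ValueError: max() iterable argument is empty
```

```bash
python3 - <<'E'
from h import *
def circ(im):
    g=im.astype(int);m=((g[...,1]>1.6*g[...,0])&(g[...,1]>1.4*g[...,2])&(g[...,1]>40)).astype(np.uint8);m[:200]=0
    cs,_=cv2.findContours(m,0,2)
    return cv2.minEnclosingCircle(max(cs,key=cv2.contourArea)) if cs else None
rd=lambda n:cv2.imread(f'pics/{n}.png')[:,:,::-1]
_,b=snap('top','t7')
for x,y in((rd('side0'),rd('top0')),(rd('s7'),b)):
    p,q=circ(x),circ(y);print(p,q)
    if p and q:
        X=tri(p[0],q[0]);d=X-A;u=d@EX+.0495
        print(X,'local',d@EX,d@N,'brake',.45+np.arctan2(u,X[2]-.026))
    best=min(np.arange(0,.7,.005),key=lambda B:abs(proj('side',A+(-.0495-.125*np.sin(.45-B))*EX+.13*N+[0,0,.026+.125*np.cos(.45-B)-.135])[0]-p[0][0]));print('side',best)
print(manip.pinpoint('top','mark')[:1],proj('top',A+[0,0,.1]))
E
```

```text
((384.0, 260.0), 10.816754341125488) ((306.5, 308.5), 7.106435298919678)
[0.46669929 0.0437353  0.14342493] local -0.09548897515551975 0.12886706968061606 brake 0.07671623827152607
side 0.055
((344.521728515625, 250.45652770996094), 10.652839660644531) ((305.3222351074219, 273.76666259765625), 7.425454139709473)
[0.52968668 0.04550921 0.14994503] local -0.032477802311848734 0.12925494363506507 brake 0.5864828612390683
side 0.5750000000000001
[{'position': [385.7, 255.1], 'p': 0.65}] [383.19655402 254.11662473]
```

```bash
python3 -c "
from h import *
s,a=snap('side');print(s['clock'],s['force'],theta(a));print(manip.close_job())"
```

```text
20.525 [-0.36392099 -0.41744564  0.45387052] (np.int64(131), np.float64(0.06013533828247532), np.float64(0.11491452488920023), np.float64(6.230055241860744), array([-0.00410252,  0.07714386]))
the job is handed in; nothing more can be done
None
```

The wheel is turned with its yellow mark at the top, the brake is on, and the job was handed in at about 20.5 s. No verdict was reported.

I gripped the upper tyre and turned it in two arcs plus a small correction. Then I let go and pushed the green knob over with closed fingers until it stopped hard, and backed the arm off.

- **Mark:** the last checks put it about 2–5 mm short of the very top, against the 12 mm limit. The wrist view gave about 2 mm and the side view about 5 mm. The wheel angle read the same before and after braking.
- **Brake:** the lever reads about 0.575–0.59 rad (side view alone, then both views together), and it needs over 0.56. It read just under the nominal 0.60 stop. When I pressed further, force rose from about 8 to 12 N with almost no movement, so I take the shoe to be on the tyre.
- **Contact and bystanders:** the force on the tool was back to about zero, so nothing was being touched. I saw no change in the wrench, the can or the spare wheel in the pictures, but I did not re-measure their positions at the end.
- **Failed checks:** the last wrist picture found neither mark nor knob because the fingers hid them. My first two knob-circle fits from the pictures also failed and were redone.

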